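# Fit the keyed gear to the gearbox shaft

### The arm

A 6-joint arm with a two-finger parallel gripper is mounted at the origin on the work surface; the furniture and walls round the work are solid. World frame = base frame: x ahead of the robot, y to its left, z up, the work surface at z = 0. Lengths are in m, angles in rad, forces in N, time in s.
With the tool pointing down it reaches from about 0.35 to 0.775 m from the base axis. Payload 7.3 kg.
Tool frame: the origin (TCP) lies at the very end of the fingers, on their centre line; the grasp point (between the pads) lies 19 mm behind it; z points along the fingers, y is the line along which they close (so a half turn about z gives the same grasp; the last joint's range is limited). The gripper opens to 92 mm and grips with 3 to 60 N. Pads are 19 mm wide; open, the fingers measure 130 mm over their backs; the gripper's body (75 mm by 190 mm) begins 47 mm behind the grasp point.
Start: joints at [-1.288, 0.342, 1.524, -0, 1.275, -0.146], TCP at [0.218, -0.477, 0.227] pointing down, gripper open.
Joint ranges: [-2.53, 2.53], [-0.77, 2.02], [0.04, 2.7], [-1, 4.14], [0.28, 2.66], [-3.11, 3.11]. Speed limits (rad/s): [2.57, 2.57, 3.14, 3.14, 3.14, 3.14].

### API

Orientations are given as [roll, pitch, yaw] about the fixed x, y, z axes, in that order (R = Rz(yaw) Ry(pitch) Rx(roll)).
In Python, from cell import robot, read_camera, get_calibration gives the robot as it stands. The module is installed in compiled form; this text tells all that it offers.
- The arm moves only by the tool send_rows, never from a script. Its argument "plan" is a list of rows, each a list of 2 entries, a list of its own where there are three numbers: the shift along the tool's x, y, z as a fraction of full scale, then the turn, a rotation vector about the tool's x, y, z as a fraction of full scale. A call has exactly 10 rows; each row shifts and turns the commanded pose from where the row before left it, along the tool's axes as they then stand; what a row does not reach is not made up. Full scale, the value 1, is 0.025 m for a shift and 90 degrees for a turn. A row lasts 1/8 s, in which the tool goes at most 62.5 mm and 10.7 degrees, less where a joint would pass 70% of its speed; a pose out of reach is approached as far as the arm can. A call with a number of a shift or a turn outside -1 to 1 is refused whole. A call with a gripper value outside its range is refused whole. "gripper" is the opening, from -1 (shut) to 1 (fully open), so that 0 is half open, set as the call begins (left out, the last holds). The fingers move at their own pace and stop on an object; "force" is the grip in N (left out, the last holds). Time passes only in rows, so rows that do not move let the fingers close, or fill a call up. It gives the time, the measured TCP pose, the force, the opening and the grip force at its end, in the units of the state.
- robot.observe(): the state, without advancing time (a new reading comes with each control period).
- read_camera(name): name is "side" or "top" or "wrist"; returns (picture, depth): 480x640x3 uint8, blue, green, red; 480x640 float32, m along the optical axis (not along the pixel's ray), 0 where there is no reading.
- get_calibration(name): a dict with "intrinsics" (3x3 intrinsics, pixels), "rvec" (rotation vector, rad) and "tvec" (3), from world to camera coordinates, as OpenCV has them. Camera axes: x right, y down, z forward; pixel columns grow to the right and rows downward; lengths in m; the calibration is good to about 2 mm. A picture is of the moment at which its call begins: read the wrist's pose just before it. get_calibration takes no time and is no camera call; for the wrist camera it gives the pose at the moment of the call.
- robot.hand_in(): hands the job in; it is judged then, once.
The state is a dict: "time": time; "qpos": joint angles; "qvel": joint speeds; "joint_efforts": joint torques, N m; "tool_pos": TCP position; "tool_rot": TCP orientation; "contact_force": force on the tool from outside, world axes, zero at the start; "torque": the same for the moment, N m; "opening": finger opening in m; "grip_force": force on a finger pad.
Only numpy, scipy, OpenCV 4.12 (cv2) and the standard library are available. Lean on these libraries where they do the work, as an engineer would, in place of code of your own. Each camera call takes 0.05 s, during which the arm holds its last target. There are 200 camera calls.

### The job

Fit the gear that has the keyway slot onto the upright shaft of the gearbox: pick it up, turn it until its keyway lines up with the key on the shaft, let it go fully down onto the shaft's shoulder and leave it there. Leave the other gear, the one with the plain round hole, where it lies.

Things in the scene. Friction and masses are not known exactly. Their poses are not given: they have to be found in the camera images.
- keyed_gear_boss (a point): Gear to fit: dark steel, lying flat, 110 mm across the teeth, disc 14 mm thick; its boss rises to 50 mm above the underside, 68 mm long, gripped across two flats 48 mm apart. 30 mm through bore with a keyway 15 mm wide on one side, open through that end of the boss. 0.3 to 0.5 kg. Point: on the bore axis 36 mm above the underside; x along the keyway (outward), z up, flats face +y and -y.
- keyway (a point): Point in the keyway of the gear to fit: 21 mm from the bore axis along its x, at the boss's top, 50 mm above the underside. In the disc the keyway ends 28 mm from the axis.
- plain_gear_boss (a point): The other gear, to be left alone: same dark steel gear (110 mm across, 50 mm high, same boss with flats) but with a plain round 18 mm hole and no keyway. The point lies on its axis 36 mm above the underside; z up, flats face +y and -y. The two gears may have changed places.
- shaft_seat (a point): Gearbox fixed to the bench, grey, 136 x 116 mm, an upright steel shaft with a key on its top. Point: on the shaft's axis on the round shoulder (56 mm wide, 51 mm above the bench) where the gear's underside comes to rest; x from the axis to the key, z up. Shaft 26 mm thick, straight to 34 mm above the shoulder, then tapering to 8 mm at its tip, 54 mm above the shoulder.
- shaft_key (a point): Point in the key: 21 mm from the shaft's axis along shaft_seat's x, 22 mm above the shoulder. The key is 8 mm wide, reaches 25 mm from the axis, is straight up to 22 mm above the shoulder and then narrows like a roof to an edge 38 mm above it.

How it is judged:
By the outcome, as a careful person would: the job done as asked, in the order asked, and still so for the second after the job is handed in, with the robot touching nothing.
It also fails if it takes over 42 s, if anything falls off the work surface, if the arm or the gripper's body presses on something with over 40 N, if the wrist force passes 120 N, or if a joint passes its speed limit or range.

## Working session

There is one attempt and no reset: what is moved stays moved. The work goes in short steps, Python scripts to look and compute and a tool call to move; the robot and the scene stay as the last step left them, time stands still between calls to the robot, and variables do not carry over. Pictures are saved under pics/ and viewed, at most 10 in all, crops included, and the job is handed in when it is done.

Besides the shell and the picture viewer there is one more tool, called after "Emit:" by a JSON object that holds its "fn" and its "kwargs", one argument or row to a line. send_rows: Moves the arm, as the interface text tells. Shift numbers are shares of 0.025 m and turn numbers shares of 90 degrees, none past 1 either way. Its arguments: {"type":"object","properties":{"plan":{"type":"array"},"gripper":{"type":"number"},"force":{"type":"number"}},"required":["plan"]}

```bash
mkdir -p pics; cat > h.py <<'E'
import numpy as np, cv2
from cell import robot, read_camera, get_calibration
def cal(n):
    c=get_calibration(n); K=np.array(c["intrinsics"],float); R=cv2.Rodrigues(np.array(c["rvec"],float))[0]; t=np.array(c["tvec"],float).ravel()
    return K,R,t
def cloud(d,c):
    K,R,t=c; v,u=np.mgrid[0:480,0:640]
    P=np.stack([(u-K[0,2])/K[0,0]*d,(v-K[1,2])/K[1,1]*d,d],-1)
    return (P-t)@R   # world
def ray(u,v,z,c):
    K,R,t=c; r=R.T@np.linalg.inv(K)@np.array([u,v,1.]); o=-R.T@t
    return o+r*(z-o[2])/r[2]
E
python3 - <<'E'
from h import *
for n in("top","side"):
    c=cal(n); p,d=read_camera(n); cv2.imwrite(f"pics/{n}0.png",p); np.savez(f"{n}0.npz",p=p,d=d)
    print(n,(-c[1].T@c[2]).round(3),c[0].round(0).tolist(), (d>0).mean())
print(robot.observe())
E
```

```text
top [0.444 0.038 0.939] [[526.0, 0.0, 315.0], [0.0, 526.0, 242.0], [0.0, 0.0, 1.0]] 0.9481380208333333
side [ 0.525 -0.789  0.603] [[540.0, 0.0, 321.0], [0.0, 540.0, 231.0], [0.0, 0.0, 1.0]] 0.931728515625
{'time': 0.1, 'qpos': array([-1.28800668e+00,  3.42647836e-01,  1.52494184e+00, -1.44235688e-05,
        1.27540370e+00, -1.45975952e-01]), 'qvel': array([-0.00030335, -0.00288205, -0.00193812,  0.00053229,  0.00089367,
       -0.00033303]), 'joint_efforts': array([ 2.22969211e-03, -4.32001770e+01, -2.44693744e+01,  7.19706248e-02,
        5.25792805e-02, -4.53397524e-05]), 'tool_pos': array([ 0.21818992, -0.47710036,  0.22611007]), 'tool_rot': array([-3.14020482e+00, -1.90099884e-04,  4.28769680e-01]), 'contact_force': array([-0.57995344,  0.73505226,  0.24340864]), 'torque': array([ 0.02179093, -0.01155598, -0.02438773]), 'grip_force': 0.0, 'opening': 0.0918818493157543}
```

View pics/top0.png

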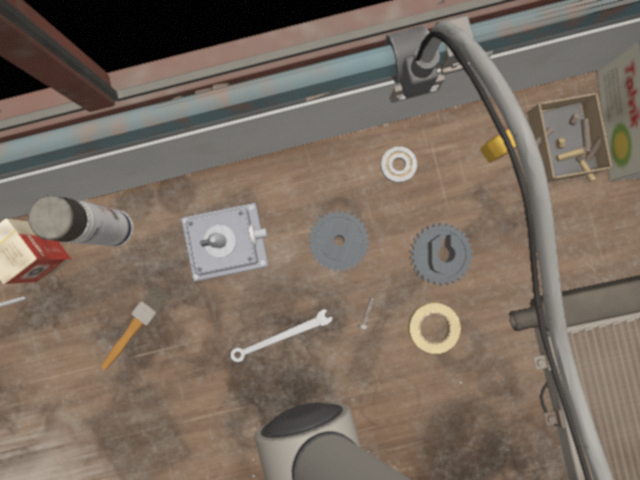

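View pics/side0.png

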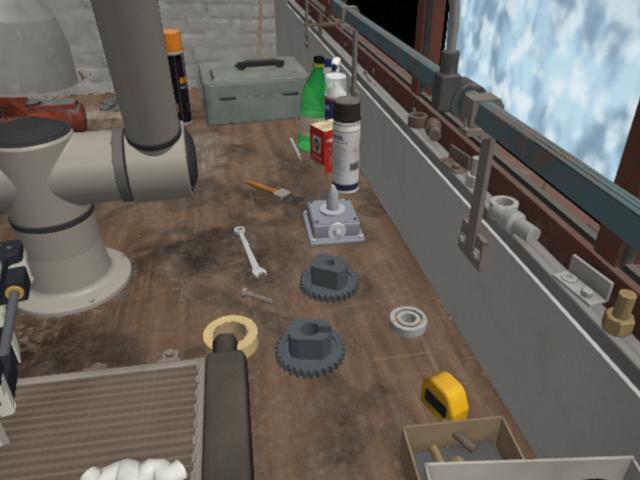

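The top view shows the keyed gear at about (441,254), with its slot toward the right, and the plain gear at (338,241). The gearbox shaft is at about (218,241), with the key apparently toward the left. The side view agrees, with the slotted gear nearest that camera. Next I'll measure these with depth and zoomed crops.

```bash
python3 - <<'E'
from h import *
z=np.load("top0.npz"); p,d=z["p"],z["d"]; c=cal("top"); W=cloud(d,c)
K,R,t=c
o=cv2.hconcat([cv2.resize(p[y-40:y+40,x-40:x+40],(400,400),interpolation=cv2.INTER_CUBIC) for x,y in((441,254),(222,241))])
cv2.imwrite("pics/crop.png",o)
def box(x,y,r):
    m=np.zeros(d.shape,bool); m[y-r:y+r,x-r:x+r]=1; return m&(d>0)
def fit(m,n):
    P=W[m]; v,u=np.nonzero(m); ctr,ax,a=cv2.minAreaRect(np.stack([u,v],1).astype(np.float32))
    zz=np.median(P[:,2]); print(n,len(P),"z",zz.round(4),"mean",P[:,:2].mean(0).round(4)); 
    q=P[:,:2].astype(np.float32); r=cv2.minAreaRect(q); print("  rect",np.round(r[0],4),np.round(r[1],4),round(r[2],1)); print("  circ",cv2.minEnclosingCircle(q))
for n,x,y in(("keyed",441,254),("plain",338,241)):
    b=box(x,y,40); zz=W[...,2]
    fit(b&(abs(zz-.05)<.008),n+" boss"); fit(b&(zz>.008)&(zz<.025),n+" disc")
b=box(222,241,45); zz=W[...,2]
print(np.histogram(zz[b],bins=np.arange(0,.12,.005)))
fit(b&(abs(zz-.051)<.004),"shoulder"); fit(b&(zz>.097),"tip"); fit(b&(zz>.06)&(zz<.097),"shaft+key")
E
```

```text
keyed boss 742 z 0.0503 mean [ 0.4611 -0.1619]
  rect [ 0.4643 -0.1621] [0.066  0.0487] 1.1
  circ ((0.4645320177078247, -0.16189418733119965), 0.03376113623380661)
keyed disc 1772 z 0.0133 mean [ 0.465  -0.1585]
  rect [ 0.4643 -0.162 ] [0.1087 0.1084] 0.3
  circ ((0.46442705392837524, -0.16172266006469727), 0.05538094788789749)
plain boss 952 z 0.0505 mean [0.4849 0.0184]
  rect [0.485  0.0184] [0.048  0.0673] 70.9
  circ ((0.4848994016647339, 0.01841062679886818), 0.03398513048887253)
plain disc 1673 z 0.0131 mean [0.4838 0.0188]
  rect [0.4851 0.0184] [0.1078 0.1079] 10.6
  circ ((0.48498019576072693, 0.018456753343343735), 0.054912835359573364)
(array([1896,  472,  614,   49,   28,   30,   93,  203, 1161, 1561,  478,
         10,    8,    9,   14,   18,   26,   74,   53,   30,   42,   13,
          0]), array([0.   , 0.005, 0.01 , 0.015, 0.02 , 0.025, 0.03 , 0.035, 0.04 ,
       0.045, 0.05 , 0.055, 0.06 , 0.065, 0.07 , 0.075, 0.08 , 0.085,
       0.09 , 0.095, 0.1  , 0.105, 0.11 , 0.115]))
shoulder 998 z 0.0498 mean [0.4804 0.2183]
  rect [0.4809 0.2167] [0.0911 0.1057] 12.4
  circ ((0.47953516244888306, 0.22059065103530884), 0.06349364668130875)
tip 69 z 0.1022 mean [0.48   0.2199]
  rect [0.4797 0.2197] [0.0145 0.0142] 1.6
  circ ((0.48007822036743164, 0.22010983526706696), 0.008060837164521217)
shaft+key 218 z 0.0876 mean [0.4782 0.2223]
  rect [0.4803 0.2271] [0.0378 0.0246] 89.3
  circ ((0.4782368838787079, 0.2272956669330597), 0.019375013187527657)
```

View pics/crop.png

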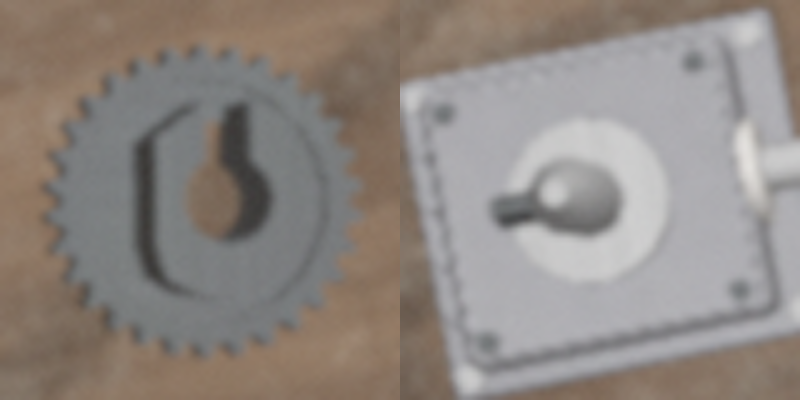

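The crop shows the keyway pointing image-up (world +x) from a bore near (228,205). The key points image-left, with its end at about (497,208) and the shaft near (575,195). Next: key yaw, shoulder centre, a side-view cross-check and wall clearance.

```bash
python3 - <<'E'
from h import *
ax=np.array([.480,.220])
for n in("top","side"):
    z=np.load(n+"0.npz"); p,d=z["p"],z["d"]; c=cal(n); W=cloud(d,c); x,y,h=W[...,0],W[...,1],W[...,2]; ok=d>0
    r=np.hypot(x-ax[0],y-ax[1])
    m=ok&(r<.03)&(h>.095); 
    for lo,hi in((.060,.07),(.07,.08),(.08,.085),(.085,.092),(.092,.098),(.098,.102),(.102,.108)):
        m=ok&(r<.034)&(h>lo)&(h<hi); P=W[m]
        if len(P)>3: print(n,lo,hi,len(P),"x",np.percentile(P[:,0],[3,97]).round(4),"y",np.percentile(P[:,1],[3,97]).round(4))
    m=ok&(r<.036)&(r>.0155)&(h>.066); P=W[m]; 
    if len(P): print(n,"key pts",len(P),P.mean(0).round(4),"yaw",np.degrees(np.arctan2(*(P[:,:2].mean(0)-ax)[::-1])).round(1))
    # plate orientation
    m=ok&(abs(x-.48)<.1)&(abs(y-.21)<.1)&(h>.035)&(h<.055); print(n,"plate",cv2.minAreaRect(W[m][:,:2].astype(np.float32)))
    m=ok&(np.hypot(x-.4645,y+.162)<.04)&(h>.043); P=W[m][:,:2].astype(np.float32); print(n,"gear boss",cv2.minAreaRect(P))
    for lo,hi in((.08,.15),(.15,.2),(.2,.3)):
        m=ok&(y>.12)&(y<.32)&(h>lo)&(h<hi)&(x>.5); 
        if m.any():print(n,"wall",lo,np.percentile(W[m][:,0],[1,50]).round(3), [W[m&(abs(y-q)<.02)][:,0].min().round(3) if (m&(abs(y-q)<.02)).any() else None for q in(.17,.22,.27)])
    if n=="top":
        g=p[200:285,180:265].copy(); hsv=cv2.cvtColor(p,cv2.COLOR_BGR2HSV)
        w=((p.min(2)>185)&(r<.04)&ok).astype(np.uint8); w[:, :]*= (h<.058).astype(np.uint8)
        cs=max(cv2.findContours(w,0,1)[0],key=cv2.contourArea); (u,v),rr=cv2.minEnclosingCircle(cs); print("ring px",u,v,rr,ray(u,v,.051,c),rr*.888/526)
        # keyway+bore pixels: low pixels inside boss
        b=ok&(np.hypot(x-.4645,y+.162)<.03)&(h<.04)&(abs(y+.162)<.02)
E
```

```text
top 0.06 0.07 17 x [0.4688 0.4899] y [0.2086 0.2156]
top 0.07 0.08 32 x [0.4695 0.4902] y [0.2086 0.2437]
top 0.08 0.085 26 x [0.4681 0.4914] y [0.2088 0.2436]
top 0.085 0.092 95 x [0.4692 0.4908] y [0.2088 0.2446]
top 0.092 0.098 52 x [0.471  0.4888] y [0.2122 0.2302]
top 0.098 0.102 29 x [0.4739 0.4869] y [0.2137 0.2267]
top 0.102 0.108 35 x [0.4754 0.485 ] y [0.216  0.2247]
top key pts 48 [0.4748 0.2401 0.0835] yaw 104.6
top plate ((0.4824140667915344, 0.21124891936779022), (0.10013855993747711, 0.13590361177921295), 12.548321723937988)
top gear boss ((0.4641530215740204, -0.15426211059093475), (0.06595136970281601, 0.06430201977491379), 1.1391229629516602)
top wall 0.08 [0.601 0.627] [np.float64(0.634), np.float64(0.621), np.float64(0.607)]
top wall 0.15 [0.601 0.627] [np.float64(0.634), np.float64(0.621), np.float64(0.608)]
top wall 0.2 [0.605 0.682] [np.float64(0.634), np.float64(0.621), np.float64(0.608)]
ring px 219.25 240.5 16.211591720581055 [0.48016232 0.22046133 0.051     ] 0.027368618722197674
side 0.06 0.07 49 x [0.4634 0.4865] y [0.2039 0.2148]
side 0.07 0.08 48 x [0.4
[... 159 characters left out ...]
1 x [0.4669 0.482 ] y [0.2082 0.2203]
side 0.098 0.102 9 x [0.4696 0.4798] y [0.2133 0.2218]
side 0.102 0.108 10 x [0.4733 0.4791] y [0.2136 0.2227]
side key pts 40 [0.4675 0.2093 0.0777] yaw -139.3
side plate ((0.47582364082336426, 0.2139636129140854), (0.09930690377950668, 0.11296113580465317), 12.852950096130371)
side gear boss ((0.4601130783557892, -0.1645136922597885), (0.06575173139572144, 0.05215039104223251), 3.1790199279785156)
side wall 0.08 [0.595 0.625] [np.float64(0.629), np.float64(0.615), np.float64(0.602)]
side wall 0.15 [0.595 0.625] [np.float64(0.629), np.float64(0.614), np.float64(0.603)]
side wall 0.2 [0.599 0.65 ] [np.float64(0.629), np.float64(0.615), np.float64(0.604)]
```

```bash
python3 - <<'E'
from h import *
for n in("top","side"):
    z=np.load(n+"0.npz"); d=z["d"]; W=cloud(d,cal(n)); x,y,h=W[...,0],W[...,1],W[...,2]
    print(n)
    for y0 in np.arange(-.5,.35,.1):
        print(round(y0,2),[ (lambda m: h[m].max().round(2) if m.sum()>3 else '-')((d>0)&(x>x0)&(x<x0+.1)&(y>y0)&(y<y0+.1)) for x0 in np.arange(.15,.65,.1)])
E
```

```text
top
-0.5 [np.float64(0.12), np.float64(0.12), np.float64(0.13), np.float64(0.01), np.float64(0.1)]
-0.4 [np.float64(0.12), np.float64(0.12), np.float64(0.13), np.float64(0.01), np.float64(0.06)]
-0.3 [np.float64(0.01), np.float64(0.12), np.float64(0.13), np.float64(0.02), np.float64(0.06)]
-0.2 [np.float64(0.01), np.float64(0.54), np.float64(0.56), np.float64(0.59), np.float64(0.02)]
-0.1 [np.float64(0.45), np.float64(0.46), np.float64(0.02), np.float64(0.59), np.float64(0.58)]
-0.0 [np.float64(0.44), np.float64(0.25), np.float64(0.02), np.float64(0.06), np.float64(0.4)]
0.1 [np.float64(0.28), np.float64(0.01), np.float64(0.05), np.float64(0.05), np.float64(0.4)]
0.2 [np.float64(0.01), np.float64(0.01), np.float64(0.05), np.float64(0.11), np.float64(0.4)]
0.3 [np.float64(0.01), np.float64(0.02), np.float64(0.02), np.float64(0.39), np.float64(0.52)]
side
-0.5 [np.float64(0.34), np.float64(0.31), np.float64(0.13), '-', np.float64(0.16)]
-0.4 [np.float64(0.34), np.float64(0.13), np.float64(0.13), np.float64(0.0), np.float64(0.06)]
-0.3 [np.float64(0.52), np.float64(0.12), np.float64(0.13), np.float64(0.02), np.float64(0.06)]
-0.2 [np.float64(0.52), np.float64(0.03), np.float64(0.05), np.float64(0.05), np.float64(0.02)]
-0.1 [np.float64(0.5), np.float64(0.5), np.float64(0.02), np.float64(0.05), np.float64(0.5)]
-0.0 [np.float64(0.41), np.float64(0.23), np.float64(0.05), np.float64(0.05), np.float64(0.39)]
0.1 [np.float64(0.27), np.float64(0.01), np.float64(0.05), np.float64(0.05), np.float64(0.39)]
0.2 [np.float64(0.0), np.float64(0.01), np.float64(0.05), np.float64(0.1), np.float64(0.39)]
0.3 [np.float64(0.0), np.float64(0.02), np.float64(0.02), np.float64(0.39), np.float64(0.45)]
```

Emit:
{"fn": "send_rows", "kwargs": {
  "plan": [
    [[0, 0, 0], [0, 0, 0.087]],
    [[0, 0, 0], [0, 0, 0.087]],
    [[0, 0, 0], [0, 0, 0.087]],
    [[0, 0, 0], [0, 0, 0]],
    [[0, 0, 0], [0, 0, 0]],
    [[0, 0, 0], [0, 0, 0]],
    [[0, 0, 0], [0, 0, 0]],
    [[0, 0, 0], [0, 0, 0]],
    [[0, 0, 0], [0, 0, 0]],
    [[0, 0, 0], [0, 0, 0]]
  ],
  "gripper": 1
}}

```text
time: 1.35
tool_pos: [0.2183, -0.4775, 0.2267]
tool_rot: [3.142, -0.0, 0.019]
contact_force: [-0.5, -0.1, 0.2]
opening: 0.092
grip_force: 0.0
```

```bash
python3 - <<'E'
from h import *
z=np.load("top0.npz"); d=z["d"]; W=cloud(d,cal("top")); h=W[...,2]
for v in range(20,480,40):
    m=(d[v]>0)&(h[v]>.3)&(np.arange(640)>420); u=np.nonzero(m)[0]
    if len(u): 
        k=u[np.argmax(h[v][u])]; print(v,u.min(),u.max(),W[v,u[len(u)//2]].round(3), "max",W[v,k].round(3))
E
```

```text
20 442 610 [ 0.702 -0.176  0.393] max [ 0.7   -0.089  0.396]
60 421 490 [ 0.666 -0.099  0.375] max [ 0.591 -0.076  0.566]
100 482 516 [ 0.558 -0.08   0.578] max [ 0.557 -0.083  0.581]
140 502 534 [ 0.529 -0.09   0.585] max [ 0.529 -0.093  0.587]
180 517 546 [ 0.503 -0.1    0.581] max [ 0.502 -0.103  0.585]
220 525 552 [ 0.476 -0.109  0.571] max [ 0.476 -0.115  0.573]
260 529 556 [ 0.449 -0.119  0.554] max [ 0.449 -0.119  0.558]
300 534 561 [ 0.419 -0.128  0.541] max [ 0.419 -0.132  0.542]
340 542 568 [ 0.388 -0.139  0.529] max [ 0.389 -0.144  0.532]
380 554 579 [ 0.358 -0.147  0.528] max [ 0.358 -0.153  0.529]
420 566 592 [ 0.328 -0.156  0.529] max [ 0.329 -0.162  0.531]
460 579 605 [ 0.3   -0.163  0.534] max [ 0.301 -0.169  0.536]
```

```bash
python3 - <<'E'
from h import *
p,d=read_camera("wrist"); cv2.imwrite("pics/w0.png",p); c=cal("wrist"); print((-c[1].T@c[2]).round(3),c[1].round(2)); print(robot.observe()['qpos'])
E
```

```text
[ 0.297 -0.476  0.384] [[ 0.02 -1.    0.  ]
 [-0.96 -0.02  0.29]
 [-0.29 -0.01 -0.96]]
[-1.28799903e+00  3.42020239e-01  1.52405854e+00 -3.16621726e-05
  1.27539380e+00  2.63880804e-01]
```

View pics/w0.png

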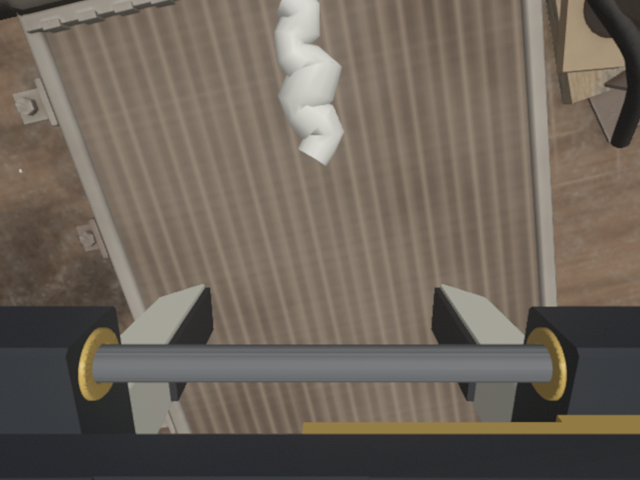

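The wrist view shows only the tray and the open fingers. A hose hangs at about z = 0.55 across the route in the top view, so I'll make a partial move and check whether it moves with the arm.

Emit:
{"fn": "send_rows", "kwargs": {
  "plan": [
    [[0.8, -0.8, 0], [0, 0, 0]],
    [[0.8, -0.8, 0], [0, 0, 0]],
    [[0.8, -0.8, 0], [0, 0, 0]],
    [[0.8, -0.8, 0], [0, 0, 0]],
    [[0.8, -0.8, 0], [0, 0, 0]],
    [[0.8, -0.8, 0], [0, 0, 0]],
    [[0, 0, 0], [0, 0, 0]],
    [[0, 0, 0], [0, 0, 0]],
    [[0, 0, 0], [0, 0, 0]],
    [[0, 0, 0], [0, 0, 0]]
  ]
}}

```text
time: 2.65
tool_pos: [0.3356, -0.3558, 0.2267]
tool_rot: [3.141, 0.0, 0.018]
contact_force: [0.8, 0.7, 0.4]
opening: 0.0918
grip_force: 0.0
```

```bash
python3 - <<'E'
from h import *
a={}
for n in("top","side"):
    p,d=read_camera(n); a[n]=(p,d); np.savez(n+"1.npz",p=p,d=d)
cv2.imwrite("pics/ts1.png",cv2.hconcat([cv2.resize(a[n][0],(400,300)) for n in a]))
d=a["top"][1]; W=cloud(d,cal("top")); h=W[...,2]
for v in range(20,480,40):
    m=(d[v]>0)&(h[v]>.3)&(np.arange(640)>420); u=np.nonzero(m)[0]
    if len(u): print(v,u.min(),u.max(),W[v,u[len(u)//2]].round(3))
E
```

```text
20 442 610 [ 0.702 -0.176  0.393]
60 421 490 [ 0.667 -0.099  0.373]
100 482 516 [ 0.558 -0.08   0.579]
140 502 534 [ 0.529 -0.09   0.586]
180 517 546 [ 0.503 -0.1    0.581]
220 525 552 [ 0.476 -0.109  0.571]
260 529 556 [ 0.449 -0.118  0.555]
300 534 561 [ 0.419 -0.129  0.539]
340 542 639 [ 0.363 -0.268  0.337]
380 554 639 [ 0.318 -0.269  0.335]
420 566 592 [ 0.328 -0.156  0.529]
460 579 605 [ 0.3   -0.164  0.534]
```

View pics/ts1.png

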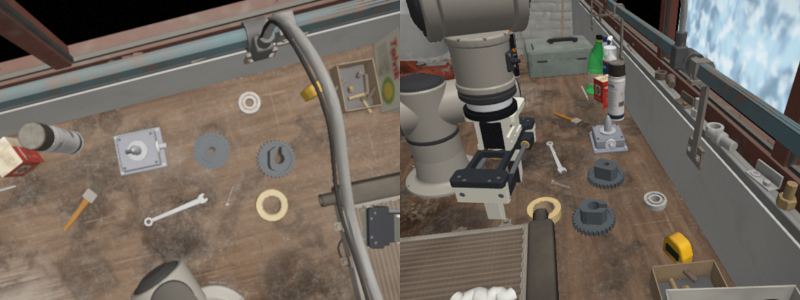

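The hose did not move, so it is static and hangs over the route. I'll measure the arm's profile against height to see whether it can pass under or beside the hose.

```bash
python3 - <<'E'
from h import *
s=robot.observe(); T=s['tool_pos']; print(s['qpos'].round(4),T.round(4))
for n in("top","side"):
    z=np.load(n+"1.npz"); d=z["d"]; W=cloud(d,cal(n)); z0=np.load(n+"0.npz"); new=(d>0)&((z0["d"]-d>.03)|(z0["d"]==0))
    P=W[new]
    for lo in np.arange(.2,.8,.04):
        Q=P[(P[:,2]>lo)&(P[:,2]<lo+.04)]
        if len(Q)>15: print(n,lo.round(2),len(Q),"x",np.percentile(Q[:,0],[2,98]).round(3),"y",np.percentile(Q[:,1],[2,98]).round(3))
E
```

```text
[-9.7100e-01  2.7630e-01  1.6192e+00 -1.0000e-04  1.2462e+00  5.8180e-01] [ 0.3357 -0.3556  0.2267]
top 0.2 343 x [0.167 0.751] y [-0.239  0.4  ]
top 0.24 928 x [0.17  0.738] y [0.027 0.315]
top 0.28 1361 x [0.179 0.372] y [-0.326  0.159]
top 0.32 3581 x [0.208 0.371] y [-0.305  0.115]
top 0.36 545 x [0.214 0.706] y [-0.189  0.328]
top 0.4 195 x [0.228 0.633] y [0.038 0.089]
top 0.52 26 x [0.289 0.521] y [-0.169 -0.09 ]
top 0.56 33 x [0.456 0.591] y [-0.122 -0.068]
side 0.2 260 x [0.024 0.793] y [-0.419  0.614]
side 0.24 1107 x [0.323 0.778] y [-0.422  0.12 ]
side 0.28 3578 x [0.07  0.372] y [-0.45   0.034]
side 0.32 6789 x [0.304 0.372] y [-0.452 -0.272]
side 0.36 2487 x [0.304 0.581] y [-0.394 -0.287]
side 0.4 3934 x [0.304 0.373] y [-0.396 -0.348]
side 0.44 4862 x [0.307 0.379] y [-0.395 -0.355]
side 0.48 6600 x [0.299 0.395] y [-0.415 -0.348]
side 0.52 7386 x [0.289 0.404] y [-0.425 -0.36 ]
```

```bash
python3 - <<'E'
from h import *
z=np.load("side1.npz"); d=z["d"]; W=cloud(d,cal("side"))
for v in range(0,110,12):
    print(v,[(u,W[v,u].round(3).tolist()) for u in range(20,220,30) if d[v,u]>0])
z=np.load("side0.npz"); d=z["d"]; W=cloud(d,cal("side"))
print("pose0")
for v in range(0,215,20):
    print(v,[(u,W[v,u].round(2).tolist()) for u in range(0,210,25) if d[v,u]>0 and W[v,u,1]<.3])
z=np.load("top0.npz"); d=z["d"]; W=cloud(d,cal("top"))
print("top0")
for v in range(400,480,15):
    print(v,[(u,W[v,u].round(2).tolist()) for u in range(255,420,20) if d[v,u]>0])
E
```

```text
0 [(20, [0.299, -0.418, 0.549]), (50, [0.321, -0.421, 0.55]), (80, [0.335, -0.408, 0.548]), (110, [0.35, -0.395, 0.547]), (140, [0.367, -0.385, 0.545]), (170, [0.385, -0.373, 0.544]), (200, [0.405, -0.363, 0.542])]
12 [(20, [0.297, -0.418, 0.542]), (50, [0.319, -0.421, 0.543]), (80, [0.333, -0.408, 0.541]), (110, [0.349, -0.398, 0.539]), (140, [0.366, -0.385, 0.537]), (170, [0.384, -0.372, 0.535]), (200, [0.404, -0.363, 0.534])]
24 [(20, [0.29, -0.412, 0.533]), (50, [0.318, -0.423, 0.535]), (80, [0.331, -0.409, 0.533]), (110, [0.347, -0.396, 0.531]), (140, [0.364, -0.383, 0.529]), (170, [0.382, -0.371, 0.527]), (200, [0.402, -0.361, 0.525])]
36 [(20, [0.187, -0.252, 0.492]), (50, [0.315, -0.421, 0.527]), (80, [0.327, -0.404, 0.524]), (110, [0.343, -0.392, 0.522]), (140, [0.361, -0.379, 0.519]), (170, [0.379, -0.365, 0.517]), (200, [0.399, -0.355, 0.515])]
48 [(20, [0.185, -0.254, 0.481]), (50, [0.311, -0.419, 0.519]), (80, [0.324, -0.401, 0.515]), (110, [0.339, -0.387, 0.512]), (140, [0.355, -0.369, 0.509]), (170, [0.37, -0.346, 0.503]), (200, [-0.37, 2.27, -0.081])]
60 [(20, [0.185,
[... 3618 characters left out ...]
, [0.22, 0.1, 0.28]), (295, [0.22, 0.07, 0.29]), (315, [0.23, 0.05, 0.31]), (335, [0.24, 0.03, 0.33]), (355, [0.24, 0.0, 0.33]), (375, [0.13, -0.05, -0.0]), (395, [0.13, -0.09, 0.0]), (415, [0.13, -0.12, -0.0])]
460 [(255, [0.1, 0.16, -0.0]), (275, [0.2, 0.1, 0.28]), (295, [0.21, 0.07, 0.3]), (315, [0.23, 0.05, 0.35]), (335, [0.24, 0.03, 0.38]), (355, [0.25, 0.01, 0.4]), (375, [0.25, -0.01, 0.4]), (395, [0.1, -0.09, -0.0]), (415, [0.1, -0.12, 0.0])]
475 [(255, [0.07, 0.16, 0.0]), (275, [0.18, 0.1, 0.27]), (295, [0.2, 0.07, 0.31]), (315, [0.22, 0.05, 0.37]), (335, [0.23, 0.03, 0.4]), (355, [0.24, 0.01, 0.43]), (375, [0.25, -0.01, 0.44]), (395, [0.25, -0.03, 0.45]), (415, [0.08, -0.12, -0.0])]
```

Emit:
{"fn": "send_rows", "kwargs": {
  "plan": [
    [[0.75, -0.59, 0], [0, 0, 0]],
    [[0.75, -0.59, 0], [0, 0, 0]],
    [[0.75, -0.59, 0], [0, 0, 0]],
    [[0.75, -0.59, 0], [0, 0, 0]],
    [[0.75, -0.59, 0], [0, 0, 0]],
    [[0.75, -0.59, 0], [0, 0, 0]],
    [[0.75, -0.59, 0], [0, 0, 0]],
    [[0, 0, 0], [0, 0, 0]],
    [[0, 0, 0], [0, 0, 0]],
    [[0, 0, 0], [0, 0, 0]]
  ]
}}

```text
time: 4.0
tool_pos: [0.4647, -0.2502, 0.2267]
tool_rot: [3.141, 0.0, 0.018]
contact_force: [-0.1, 1.4, 0.7]
opening: 0.0919
grip_force: 0.0
```

```bash
python3 - <<'E'
from h import *
s=robot.observe(); print(s['qpos'].round(3),s['joint_efforts'].round(2),s['contact_force'].round(1))
p,d=read_camera("wrist"); c=cal("wrist"); cv2.imwrite("pics/w1.png",p); W=cloud(d,c); h=W[...,2]
m=(d>0)&(h>.043)&(h<.06)&(np.hypot(W[...,0]-.464,W[...,1]+.162)<.045)
P=W[m]; print(len(P),np.median(P[:,2]),cv2.minAreaRect(P[:,:2].astype(np.float32)))
m2=(d>0)&(h>.006)&(h<.025)&(np.hypot(W[...,0]-.464,W[...,1]+.162)<.07); print(m2.sum(),cv2.minEnclosingCircle(W[m2][:,:2].astype(np.float32)))
E
```

```text
[-0.639  0.347  1.516 -0.     1.278  0.914] [ 2.100e-01 -4.343e+01 -2.456e+01  8.000e-02 -4.000e-02 -1.000e-02] [-0.1  1.4  0.7]
2918 0.048850312758680806 ((0.46218016743659973, -0.16290922462940216), (0.0668225809931755, 0.04861508309841156), 1.2575342655181885)
6341 ((0.46236756443977356, -0.1630629450082779), 0.05531816557049751)
```

View pics/w1.png

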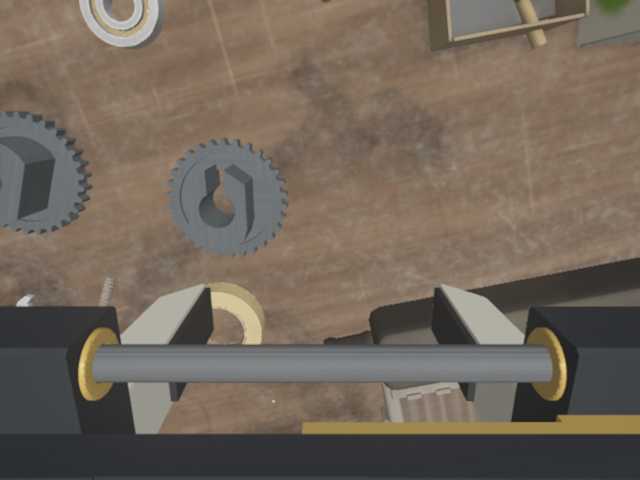

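The wrist view shows the keyed gear at about (228,197) with its slot toward +x, giving a gear position of (0.4622, -0.163) and yaw of about 1.2°. I'll creep sideways now and watch the joint efforts, in case the hose is solid.

Emit:
{"fn": "send_rows", "kwargs": {
  "plan": [
    [[0, -0.5, 0], [0, 0, 0]],
    [[0, -0.5, 0], [0, 0, 0]],
    [[0, -0.5, 0], [0, 0, 0]],
    [[0, -0.5, 0], [0, 0, 0]],
    [[0, -0.12, 0], [0, 0, 0]],
    [[0, -0.12, 0], [0, 0, 0]],
    [[0, -0.12, 0], [0, 0, 0]],
    [[0, -0.12, 0], [0, 0, 0]],
    [[0, -0.12, 0], [0, 0, 0]],
    [[0, -0.12, 0], [0, 0, 0]]
  ]
}}

```text
time: 5.3
tool_pos: [0.464, -0.1814, 0.2267]
tool_rot: [3.142, -0.0, 0.019]
contact_force: [-0.4, 0.6, -0.4]
opening: 0.0921
grip_force: 0.0
```

```bash
python3 - <<'E'
from h import *
s=robot.observe(); print(s['qpos'].round(3),s['joint_efforts'].round(2),s['contact_force'].round(1),s['torque'].round(2))
E
```

```text
[-0.527  0.293  1.595 -0.     1.253  1.026] [-2.300e-01 -4.028e+01 -2.436e+01  7.000e-02 -4.000e-02 -6.000e-02] [-0.4  0.6 -0.4] [0.06 0.04 0.03]
```

Emit:
{"fn": "send_rows", "kwargs": {
  "plan": [
    [[0, -0.08, 0], [0, 0, 0]],
    [[0, -0.08, 0], [0, 0, 0]],
    [[0, -0.08, 0], [0, 0, 0]],
    [[0, -0.08, 0], [0, 0, 0]],
    [[0, -0.08, 0], [0, 0, 0]],
    [[0, -0.08, 0], [0, 0, 0]],
    [[0, -0.08, 0], [0, 0, 0]],
    [[0, -0.08, 0], [0, 0, 0]],
    [[0, -0.08, 0], [0, 0, 0]],
    [[0, -0.05, 0], [0, 0, 0]]
  ]
}}

```text
time: 6.55
tool_pos: [0.4637, -0.1622, 0.2267]
tool_rot: [3.141, -0.0, 0.019]
contact_force: [0.3, -0.2, 0.1]
opening: 0.092
grip_force: 0.0
```

```bash
python3 - <<'E'
from h import *
s=robot.observe(); print(s['qpos'].round(3),s['joint_efforts'].round(2),s['contact_force'].round(1),s['torque'].round(2))
z=np.load("top0.npz"); p,d=read_camera("top"); W=cloud(d,cal("top")); h=W[...,2]
m=(d>0)&(np.arange(640)[None]>470)
for v in range(80,480,40):
    u=np.nonzero(m[v]&(h[v]>.3))[0]
    if len(u): print(v,u.min(),u.max(),[W[v,k].round(3).tolist() for k in (u[0]+2,u[len(u)//2],u[-1]-2)])
E
```

```text
[-0.493  0.28   1.613 -0.     1.248  1.059] [-6.000e-02 -3.961e+01 -2.425e+01  7.000e-02 -5.000e-02 -2.000e-02] [ 0.3 -0.2  0.1] [ 0.08  0.02 -0.03]
80 471 504 [[0.579, -0.067, 0.558], [0.575, -0.074, 0.571], [0.573, -0.082, 0.575]]
120 492 526 [[0.546, -0.078, 0.571], [0.543, -0.085, 0.584], [0.543, -0.094, 0.584]]
160 510 583 [[0.517, -0.088, 0.578], [0.522, -0.122, 0.553], [0.518, -0.136, 0.575]]
200 503 639 [[0.444, 0.038, 0.939], [0.488, -0.124, 0.59], [0.491, -0.173, 0.576]]
240 471 639 [[0.471, -0.113, 0.393], [0.462, -0.116, 0.58], [0.463, -0.167, 0.587]]
280 471 639 [[0.429, -0.113, 0.392], [0.435, -0.129, 0.552], [0.436, -0.17, 0.581]]
320 471 639 [[0.407, -0.061, 0.582], [0.403, -0.131, 0.523], [0.408, -0.177, 0.569]]
360 471 639 [[0.387, -0.052, 0.615], [0.371, -0.14, 0.519], [0.382, -0.171, 0.578]]
400 471 639 [[0.367, -0.047, 0.632], [0.367, -0.087, 0.63], [0.358, -0.165, 0.588]]
440 471 639 [[0.343, -0.048, 0.628], [0.348, -0.091, 0.639], [0.343, -0.146, 0.621]]
```

There was no reaction in force or joint effort, although the arm now overlaps the hose's position, so the hose does not block it. I'll descend onto the boss, then grip.

Emit:
{"fn": "send_rows", "kwargs": {
  "plan": [
    [[-0.06, 0.03, 1], [0, 0, 0]],
    [[0, 0, 1], [0, 0, 0]],
    [[0, 0, 1], [0, 0, 0]],
    [[0, 0, 1], [0, 0, 0]],
    [[0, 0, 1], [0, 0, 0]],
    [[0, 0, 1], [0, 0, 0]],
    [[0, 0, 1], [0, 0, 0]],
    [[0, 0, 0.5], [0, 0, 0]],
    [[0, 0, 0.5], [0, 0, 0]],
    [[0, 0, 0.33], [0, 0, 0]]
  ],
  "gripper": 1
}}

```text
time: 7.85
tool_pos: [0.4624, -0.1632, 0.0182]
tool_rot: [3.141, -0.0, 0.019]
contact_force: [-0.1, -0.0, -1.2]
opening: 0.0917
grip_force: 0.0
```

Emit:
{"fn": "send_rows", "kwargs": {
  "plan": [
    [[0, 0, 0], [0, 0, 0]],
    [[0, 0, 0], [0, 0, 0]],
    [[0, 0, 0], [0, 0, 0]],
    [[0, 0, 0], [0, 0, 0]],
    [[0, 0, 0], [0, 0, 0]],
    [[0, 0, 0], [0, 0, 0]],
    [[0, 0, 0], [0, 0, 0]],
    [[0, 0, 0], [0, 0, 0]],
    [[0, 0, 0], [0, 0, 0]],
    [[0, 0, 0], [0, 0, 0]]
  ],
  "gripper": -0.3,
  "force": 35
}}

```text
time: 9.1
tool_pos: [0.4623, -0.1632, 0.0187]
tool_rot: [3.141, -0.0, 0.019]
contact_force: [-1.5, 0.3, 4.9]
opening: 0.0478
grip_force: 35.0
```

Emit:
{"fn": "send_rows", "kwargs": {
  "plan": [
    [[0, 0, -0.6], [0, 0, 0]],
    [[0, 0, -1], [0, 0, 0]],
    [[0, 0, -1], [0, 0, 0]],
    [[0, 0, -1], [0, 0, 0]],
    [[0.1, -0.8, -1], [0, 0, 0]],
    [[0.1, -0.8, -1], [0, 0, 0]],
    [[0.1, -0.8, -0.3], [0, 0, 0]],
    [[0.1, -0.9, 0], [0, 0, 0]],
    [[0.1, -0.9, 0], [0, 0, 0]],
    [[0.1, -0.9, 0], [0, 0, 0]]
  ]
}}

```text
time: 10.35
tool_pos: [0.4741, -0.0343, 0.1661]
tool_rot: [-3.141, 0.001, 0.019]
contact_force: [1.2, 0.6, -4.3]
opening: 0.0481
grip_force: 35.0
```

Emit:
{"fn": "send_rows", "kwargs": {
  "plan": [
    [[0.2, -0.9, 0], [0, 0, 0]],
    [[0.2, -0.9, 0], [0, 0, 0]],
    [[0.2, -0.9, 0], [0, 0, 0]],
    [[0.2, -0.9, 0], [0, 0, 0]],
    [[0.2, -0.9, 0], [0, 0, 0]],
    [[0.2, -0.9, 0], [0, 0, 0]],
    [[0, -0.9, 0], [0, 0, 0]],
    [[0, 0, 0], [0, 0, -0.114]],
    [[0, 0, 0], [0, 0, -0.114]],
    [[0, 0, 0], [0, 0, -0.114]]
  ]
}}

```text
time: 11.6
tool_pos: [0.501, 0.1229, 0.1659]
tool_rot: [-3.141, 0.001, 0.562]
contact_force: [0.3, 0.5, -3.9]
opening: 0.048
grip_force: 35.0
```

Emit:
{"fn": "send_rows", "kwargs": {
  "plan": [
    [[0, 0, 0], [0, 0, -0.114]],
    [[0, 0, 0], [0, 0, -0.114]],
    [[0, 0, 0], [0, 0, -0.114]],
    [[0, 0, 0], [0, 0, -0.114]],
    [[0, 0, 0], [0, 0, -0.114]],
    [[0, 0, 0], [0, 0, -0.114]],
    [[0, 0, 0], [0, 0, -0.114]],
    [[0, 0, 0], [0, 0, 0]],
    [[0, 0, 0], [0, 0, 0]],
    [[0, 0, 0], [0, 0, 0]]
  ]
}}

```text
time: 12.85
tool_pos: [0.5017, 0.1227, 0.166]
tool_rot: [-3.141, 0.0, 1.808]
contact_force: [-0.4, 0.5, -3.1]
opening: 0.0477
grip_force: 35.0
```

```bash
python3 - <<'E'
from h import *
s=robot.observe(); print(s['tool_pos'].round(4),s['tool_rot'].round(3),s['opening'],s['grip_force'])
p,d=read_camera("wrist"); c=cal("wrist"); np.savez("w2.npz",p=p,d=d); cv2.imwrite("pics/w2.png",p); W=cloud(d,c); h=W[...,2]
ax=np.array([.478,.2193]); r=np.hypot(W[...,0]-ax[0],W[...,1]-ax[1]); ok=d>0
for lo,hi in((.06,.083),(.086,.092),(.094,.099),(.1,.108)):
    P=W[ok&(r<.035)&(h>lo)&(h<hi)]
    if len(P)>5: print(lo,len(P),cv2.minEnclosingCircle(P[:,:2].astype(np.float32)),P[:,2].max())
P=W[ok&(r<.036)&(r>.016)&(h>.062)]; 
if len(P): q=P[:,:2].mean(0); print("key",len(P),P.mean(0).round(4),np.degrees(np.arctan2(*(q-ax)[::-1])).round(1),cv2.minAreaRect(P[:,:2].astype(np.float32)))
print((-c[1].T@c[2]).round(3))
E
```

```text
[0.5017 0.1227 0.166 ] [-3.141  0.     1.808] 0.04771704855645028 34.99864250421524
0.06 294 ((0.47444090247154236, 0.2262907773256302), 0.019486384466290474) 0.08296804589158804
0.086 892 ((0.47621089220046997, 0.22691455483436584), 0.018611295148730278) 0.09198780703876858
0.094 388 ((0.4769303798675537, 0.2203032225370407), 0.00900246761739254) 0.09899125792925875
0.1 437 ((0.4771190881729126, 0.21970528364181519), 0.0060990359634160995) 0.10567466454908538
key 495 [0.4725 0.2395 0.0825] 105.2 ((0.47261130809783936, 0.23933365941047668), (0.011555615812540054, 0.011457942426204681), 13.244441986083984)
[0.482 0.2   0.323]
```

View pics/w2.png

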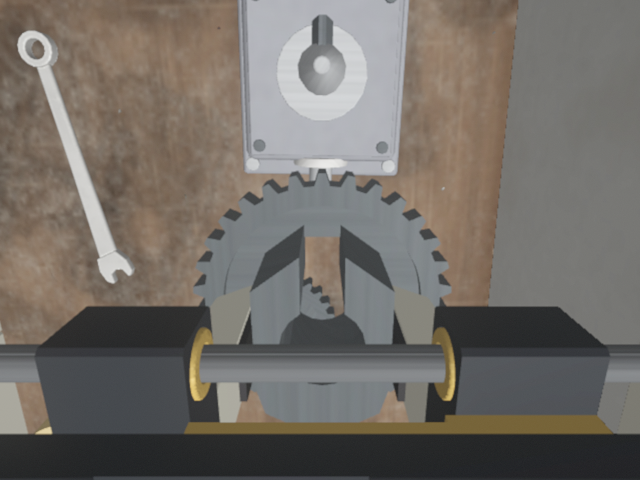

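The view shows the shaft tip at (321,65) with the key straight up at (322,25), in line with the held gear's keyway at (322,240). That gives a shaft axis of (0.4771, 0.2198) and key yaw of about 103°, against the tool's 103.6°. The remaining shift is +0.100 m along tool x.

Emit:
{"fn": "send_rows", "kwargs": {
  "plan": [
    [[0.8, -0.04, 0], [0, 0, 0]],
    [[0.8, 0, 0], [0, 0, 0]],
    [[0.8, 0, 0], [0, 0, 0]],
    [[0.8, 0, 0], [0, 0, 0]],
    [[0.8, 0, 0], [0, 0, 0]],
    [[0, 0, 0.4], [0, 0, 0.008]],
    [[0, 0, 0.4], [0, 0, 0]],
    [[0, 0, 0.4], [0, 0, 0]],
    [[0, 0, 0.2], [0, 0, 0]],
    [[0, 0, 0], [0, 0, 0]]
  ]
}}

```text
time: 14.15
tool_pos: [0.4771, 0.2193, 0.1304]
tool_rot: [-3.141, 0.0, 1.796]
contact_force: [0.4, 0.2, -2.9]
opening: 0.0477
grip_force: 35.0
```

Emit:
{"fn": "send_rows", "kwargs": {
  "plan": [
    [[0, 0, 0.1], [0, 0, 0]],
    [[0, 0, 0.1], [0, 0, 0]],
    [[0, 0, 0.1], [0, 0, 0]],
    [[0, 0, 0.1], [0, 0, 0]],
    [[0, 0, 0.1], [0, 0, 0]],
    [[0, 0, 0.1], [0, 0, 0]],
    [[0, 0, 0.1], [0, 0, 0]],
    [[0, 0, 0.1], [0, 0, 0]],
    [[0, 0, 0], [0, 0, 0]],
    [[0, 0, 0], [0, 0, 0]]
  ]
}}

```text
time: 15.4
tool_pos: [0.4773, 0.2197, 0.111]
tool_rot: [3.141, 0.0, 1.797]
contact_force: [-0.6, -0.2, -4.0]
opening: 0.0478
grip_force: 35.0
```

Emit:
{"fn": "send_rows", "kwargs": {
  "plan": [
    [[0, 0, 0.06], [0, 0, 0]],
    [[0, 0, 0.06], [0, 0, 0]],
    [[0, 0, 0.06], [0, 0, 0]],
    [[0, 0, 0.06], [0, 0, 0]],
    [[0, 0, 0.06], [0, 0, 0]],
    [[0, 0, 0.06], [0, 0, 0]],
    [[0, 0, 0.06], [0, 0, 0]],
    [[0, 0, 0.06], [0, 0, 0]],
    [[0, 0, 0], [0, 0, 0]],
    [[0, 0, 0], [0, 0, 0]]
  ]
}}

```text
time: 16.65
tool_pos: [0.4772, 0.2196, 0.0989]
tool_rot: [3.142, 0.0, 1.797]
contact_force: [-0.2, 0.3, -3.6]
opening: 0.0477
grip_force: 35.0
```

Emit:
{"fn": "send_rows", "kwargs": {
  "plan": [
    [[0, 0, 0.12], [0, 0, 0]],
    [[0, 0, 0.12], [0, 0, 0]],
    [[0, 0, 0.12], [0, 0, 0]],
    [[0, 0, 0.12], [0, 0, 0]],
    [[0, 0, 0.12], [0, 0, 0]],
    [[0, 0, 0.12], [0, 0, 0]],
    [[0, 0, 0.12], [0, 0, 0]],
    [[0, 0, 0.12], [0, 0, 0]],
    [[0, 0, 0], [0, 0, 0]],
    [[0, 0, 0], [0, 0, 0]]
  ]
}}

```text
time: 17.9
tool_pos: [0.4773, 0.2196, 0.075]
tool_rot: [3.141, 0.0, 1.797]
contact_force: [0.4, -0.1, -2.7]
opening: 0.0482
grip_force: 35.0
```

Emit:
{"fn": "send_rows", "kwargs": {
  "plan": [
    [[0, 0, 0.04], [0, 0, 0]],
    [[0, 0, 0.04], [0, 0, 0]],
    [[0, 0, 0.04], [0, 0, 0]],
    [[0, 0, 0.04], [0, 0, 0]],
    [[0, 0, 0.04], [0, 0, 0]],
    [[0, 0, 0], [0, 0, 0]],
    [[0, 0, 0], [0, 0, 0]],
    [[0, 0, 0], [0, 0, 0]],
    [[0, 0, 0], [0, 0, 0]],
    [[0, 0, 0], [0, 0, 0]]
  ]
}}

```text
time: 19.15
tool_pos: [0.4772, 0.2196, 0.07]
tool_rot: [3.142, 0.0, 1.797]
contact_force: [0.7, 0.2, -4.4]
opening: 0.048
grip_force: 35.0
```

Emit:
{"fn": "send_rows", "kwargs": {
  "plan": [
    [[0, 0, 0.03], [0, 0, 0]],
    [[0, 0, 0], [0, 0, 0]],
    [[0, 0, 0], [0, 0, 0]],
    [[0, 0, 0], [0, 0, 0]],
    [[0, 0, 0], [0, 0, 0]],
    [[0, 0, 0], [0, 0, 0]],
    [[0, 0, 0], [0, 0, 0]],
    [[0, 0, 0], [0, 0, 0]],
    [[0, 0, 0], [0, 0, 0]],
    [[0, 0, 0], [0, 0, 0]]
  ]
}}

```text
time: 20.4
tool_pos: [0.4773, 0.2197, 0.0697]
tool_rot: [3.141, 0.0, 1.797]
contact_force: [-2.7, -1.4, 5.2]
opening: 0.0481
grip_force: 35.0
```

Emit:
{"fn": "send_rows", "kwargs": {
  "plan": [
    [[0, 0, 0], [0, 0, 0]],
    [[0, 0, 0], [0, 0, 0]],
    [[0, 0, 0], [0, 0, 0]],
    [[0, 0, 0], [0, 0, 0]],
    [[0, 0, 0], [0, 0, 0]],
    [[0, 0, 0], [0, 0, 0]],
    [[0, 0, 0], [0, 0, 0]],
    [[0, 0, 0], [0, 0, 0]],
    [[0, 0, 0], [0, 0, 0]],
    [[0, 0, 0], [0, 0, 0]]
  ],
  "gripper": 0.8
}}

```text
time: 21.65
tool_pos: [0.4772, 0.2196, 0.0692]
tool_rot: [-3.142, 0.0, 1.797]
contact_force: [-0.2, -0.1, 0.2]
opening: 0.0827
grip_force: 0.0
```

Emit:
{"fn": "send_rows", "kwargs": {
  "plan": [
    [[0, 0, -0.3], [0, 0, 0]],
    [[0, 0, -0.6], [0, 0, 0]],
    [[0, 0, -0.8], [0, 0, 0]],
    [[0, 0, -0.8], [0, 0, 0]],
    [[0, 0, -0.8], [0, 0, 0]],
    [[0, 0, -0.8], [0, 0, 0]],
    [[-0.8, 0, 0], [0, 0, 0]],
    [[-0.8, 0, 0], [0, 0, 0]],
    [[-0.8, 0, 0], [0, 0, 0]],
    [[-0.8, 0, 0], [0, 0, 0]]
  ]
}}

```text
time: 22.9
tool_pos: [0.4954, 0.1411, 0.173]
tool_rot: [3.14, 0.0, 1.797]
contact_force: [0.9, 0.8, 1.0]
opening: 0.0825
grip_force: 0.0
```

```bash
python3 - <<'E'
from h import *
s=robot.observe(); print(s['tool_pos'].round(4),s['contact_force'].round(1))
p,d=read_camera("wrist"); c=cal("wrist"); q,_=read_camera("side"); cv2.imwrite("pics/end.png",cv2.hconcat([cv2.resize(p,(400,300)),cv2.resize(q[130:370,200:520],(400,300))])); W=cloud(d,c); h=W[...,2]
r=np.hypot(W[...,0]-.477,W[...,1]-.2197); ok=d>0
for lo,hi in((.055,.075),(.09,.103),(.104,.11)):
    P=W[ok&(r<.06)&(h>lo)&(h<hi)]
    if len(P): print(lo,len(P),np.median(P[:,2]),cv2.minAreaRect(P[:,:2].astype(np.float32)))
E
```

```text
[0.4954 0.1411 0.173 ] [0.9 0.8 1. ]
0.055 14534 0.06311391177522256 ((0.476619690656662, 0.21874606609344482), (0.10957220196723938, 0.10927357524633408), 5.74318265914917)
0.09 8052 0.09966682880492755 ((0.4767976701259613, 0.21823975443840027), (0.048140741884708405, 0.06654683500528336), 12.927250862121582)
0.104 53 0.10441605303572668 ((0.47697603702545166, 0.21823090314865112), (0.007707109209150076, 0.006852359510958195), 21.93231201171875)
```

View pics/end.png

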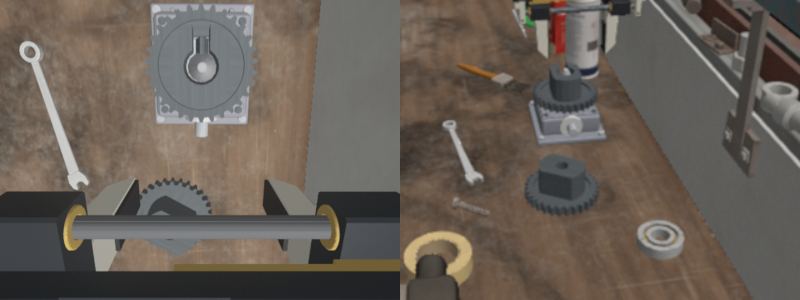

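The picture shows the gear seated flat on the shaft with the key in its slot, at (200,45) in the left half. Measured heights are 0.063 m for the disc top and 0.0997 m for the boss top, against 0.065 and 0.101 expected, within the camera error. The plain gear lies untouched and the gripper is clear, so I'm handing in.

```bash
python3 -c "
from cell import robot
print(robot.hand_in())"
```

```text
the job is handed in; nothing more can be done
None
```

The keyed gear is seated on the shaft's shoulder with the key in its keyway, the plain gear was left where it lay, and the job was handed in at about 23 s of the 42 s allowed; no verdict came back.

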